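# Unhook the tube block from the shaker

## Robot

A 6-joint arm with a two-finger parallel gripper is mounted at the origin on the work surface. World frame = base frame: x ahead of the robot, y to its left, z up, the work surface at z = 0. Lengths are in m, angles in rad, forces in N, time in s.
With the tool pointing down it reaches from about 0.25 to 0.725 m from the base axis. Payload 4 kg.
Tool frame: the origin (TCP) lies midway between the tips of the shut fingers; the grasp point (between the pads) lies 19 mm behind it; z points along the fingers, y is the line along which they close (so a half turn about z gives the same grasp; the last joint's range is limited). The gripper opens to 85 mm and grips with 20 to 120 N. Pads are 22 mm wide; open, the fingers measure 114 mm over their backs; the gripper's body (76 mm by 85 mm) begins 54 mm behind the grasp point. The pads swing forward as they close: fully open they stand 13 mm farther back than shut.
Start: joints at [1.162, 0.241, 0.005, 1.335, 0, 1.571], TCP at [0.199, 0.459, 0.231] pointing down, gripper open.
Joint ranges: [-2.72, 2.72], [-1.05, 1.87], [-1.09, 1.28], [-1.99, 2.15], [-1.42, 1.44], [-3.14, 3.14]. Speed limits (rad/s): [2.79, 2.79, 3.14, 3.14, 3.14, 3.14].

## Interface

Orientations are given as a unit quaternion [x, y, z, w].
In Python, from workcell import monitor, vision, job gives the robot as it stands.
- The arm moves only by the tool move_arm, never from a script. Its argument "moves" is a list that holds one entry, the list of rows, each a list of 5 numbers: the shift along the world's x, y, z in m, then the turn about the world's z in degrees, then the opening in per cent of the stroke, from 0 (shut) to 100 (fully open). In form: [[[x, y, z, turn, gripper], ...]]. A call has 1 to 5 rows; each row is the pose to reach, as a shift and turn from the pose commanded when the call began; what a row does not reach only later rows make up. A row lasts 1/8 s, in which the tool goes at most 62.5 mm and 10.7 degrees, less where a joint would pass 70% of its speed; a pose out of reach is approached as far as the arm can. A call with a gripper value outside its range is refused whole. The fingers move at their own pace and stop on an object; the grip force is fixed at half the most. Time passes only in rows, so rows that repeat a pose let the fingers close. It gives the time, the measured TCP pose, the force, the opening and the grip force at its end, in the units of the state.
- monitor.get_obs(): the state, without advancing time (a new reading comes with each control period).
- vision.camera(name): name is "side" or "top" or "wrist"; returns a dict with "color" (480x640x3 uint8, red, green, blue), "camera_matrix" (3x3 intrinsics, pixels), "k1" (the pictures are not rectified: a ray, as slopes to the right and down, at radius r is drawn at 1 + k1 r^2 times it, then the intrinsics apply), "eye" and "attitude" of the camera in the world; the wrist camera has in their place "hand_eye" (4x4, takes a point from camera to tool coordinates, whose origin is the TCP and whose axes are the flange's). Camera axes: x right, y up, looking along -z (the intrinsics and any distortion apply to the point x, -y, -z); pixel columns grow to the right and rows downward; lengths in m; the calibration is good to about 2 mm. A picture is of the moment at which its call begins: read the wrist's pose just before it. There is no depth.
- job.job_done(): hands the job in; it is judged then, once.
The state is a dict: "clock": time; "joint_pos": joint angles; "joint_vel": joint speeds; "tau": joint torques, N m; "eef_pos": TCP position; "tool_rot": TCP orientation; "ft_force": force on the tool from outside, world axes, zero at the start; "ft_torque": the same for the moment, N m; "grip_width": finger opening in m; "grasp_force": force on a finger pad.
Only numpy, scipy, OpenCV 4.12 (cv2) and the standard library are available. Lean on these libraries where they do the work, as an engineer would, in place of code of your own. Each camera call takes 0.05 s, during which the arm holds its last target. There are 200 camera calls.

## Task

Take the finned tube block out of the bench shaker and set it flat inside the empty metal tray. Its foot is caught under the keeper's lip: draw the block back against the spring plunger until it meets the stop, tip the lip end up clear of the lip, then take it out. Go gently, feeling your way without forcing the block against the shaker or dropping it, and leave the other things on the bench where they are.

Things in the scene. Friction and masses are not known exactly. Their poses are not given: they have to be found in the camera images.
- block: Loose aluminium tube block with an upright grip fin, 0.34-0.56 kg. Origin: centre of underside; +x: end under the lip. Foot 132 (x) x 70 x 6 mm; body 88 x 64 mm up to z=36 mm (foot sticks out 22 mm at each end); central fin 12 mm thick (x), 44 wide (y), z=36 to 76. Mass centre 20 mm up. Grip across the 12 mm. Starts in the shaker within 2 mm and 0.02 rad of the seat.
- block_toe (a point): Point on the block's underside edge at its lip end (x = +66 mm, y = 0, z = 0 in the block).
- block_heel (a point): Point on the block's underside edge at its spring end (x = -66 mm, y = 0, z = 0 in the block).
- dock: Bench shaker, fixed, white housing 214 (x) x 150 (y) mm, platform 65 mm above the bench. Origin: on the bench under the seat's centre; +x towards the lip, -x towards the spring. On the platform: side rails 8 mm high (4 mm play beside the foot on each side), two posts 6 mm high at x=69 mm, and a steel keeper frame with a lip at +x and a stop wall at -x. Over 25 N on the block is forcing it.
- seat (a point): Centre of the shaker's platform, 65 mm above the bench, under the block. The keeper was clamped by hand somewhere in a 14 mm range: its setting differs every time, is NOT measured and must be felt. The lip covers 4 to 18 mm of a foot centred here; the stop is then 6 to 20 mm behind the heel, always 2 mm more than the cover. The keeper does not slide under modest force.
- lip_end (a point): Fixed point on the shaker, at the lip's inner upper edge when the keeper is set furthest to +x; the real edge is 0 to 14 mm nearer the seat. The lip crosses the whole width; underside 8 mm, top 12 mm above the platform. It catches the foot lifted straight up; with the heel on the stop the foot is 2 mm clear of it.
- stop_end (a point): Fixed point on the shaker, at the stop wall's face when the keeper is set furthest to +x; the real face is 0 to 14 mm further to -x. Rigid. From the wall an overhang (underside 13 mm, top 17 mm above the platform) reaches 10 mm over the heel, so the block must be tipped about its heel, +x end up, by 0.12 to 0.2 rad, then drawn out to +x and up.
- spring_end (a point): Front face of the black spring plunger at rest (30 mm wide), touching the block's heel. Pushed to -x it resists with 3 N at first and 0.15 N more per mm; with the block's sliding friction about 4 to 9 N are felt before the rigid stop.
- tray: Empty shallow steel tray, fixed on the bench, outside 176 (x) x 112 (y) x 20 mm, walls and floor 4 mm (inside 168 x 104 mm). Origin: centre of its underside, x along its length. The block fits in lengthwise, either way round.
- reagent: Amber bottle, 60 mm across, 115 mm high; origin at the centre of its underside. Leave it alone.
- beaker: Glass beaker, 56 mm across, 62 mm high; origin at the centre of its underside. Leave it alone.
- spare: Another aluminium tube block, 100 x 64 x 34 mm, without fin or foot; origin at the centre of its underside. Leave it alone.
- tipbox: Box of pipette tips, 115 x 80 x 65 mm; origin at the centre of its underside. Leave it alone.
- timer: Small white bench timer, 30 x 60 x 45 mm; origin at the centre of its underside. Leave it alone.
- tub: Clear open tub, 180 x 120 x 70 mm; origin at the centre of its underside. Leave it alone.
- carton: Blue carton, 100 x 120 x 90 mm; origin at the centre of its underside. Leave it alone.
Not all that is in view belongs to the job. What is shaped like the block but green or yellow is not meant.

How it is judged:
By the outcome, as a careful person would: the job done as asked, in the order asked, and still so for the second after the job is handed in, with the robot touching nothing.
It also fails if it takes over 64 s, if anything falls off the work surface, if the arm or the gripper's body presses on something with over 40 N, if the wrist force passes 120 N, or if a joint passes its speed limit or range.

## Working session

There is one attempt and no reset: what is moved stays moved. The work goes in short steps, Python scripts to look and compute and a tool call to move; the robot and the scene stay as the last step left them, time stands still between calls to the robot, and variables do not carry over. Pictures are saved under pics/ and viewed, at most 10 in all, crops included, and the job is handed in when it is done.

Besides the shell and the picture viewer there is one more tool, called after "Emit:" as a command line: name --argument value ..., lists and objects as JSON in quotes. move_arm: Moves the arm, as the interface text tells. Its arguments: {"type":"object","properties":{"moves":{"type":"array","items":{"type":"array","items":{"type":"array","items":{"type":"number"}}}}},"required":["moves"]}

```bash
mkdir -p pics; cat > h.py <<'E'
import numpy as np, cv2
from workcell import monitor, vision, job
from scipy.spatial.transform import Rotation as R
def shot(n,f):
    o=monitor.get_obs(); c=vision.camera(n); cv2.imwrite(f'pics/{f}.png',c['color'][:,:,::-1]); 
    import pickle; pickle.dump((o,c),open(f'pics/{f}.pkl','wb')); return o,c
def load(f):
    import pickle; return pickle.load(open(f'pics/{f}.pkl','rb'))
E
python3 - <<'E'
from h import *
o=monitor.get_obs(); print(o)
for n in('side','top','wrist'):
    o,c=shot(n,n+'0'); print(n,{k:np.round(v,4).tolist() for k,v in c.items() if k!='color'})
E
```

```text
{'clock': 0.0, 'joint_pos': array([ 1.16197762e+00,  2.41455630e-01,  3.66956558e-03,  1.33521647e+00,
       -2.33582225e-05,  1.57083258e+00]), 'joint_vel': array([ 0.00113565, -0.00019356, -0.00109101,  0.00063763,  0.00140274,
       -0.00077433]), 'tau': array([ 1.10393932e-03, -3.72316682e+01,  2.52408046e+01,  1.68859115e-02,
        8.11737391e-05, -9.53868238e-06]), 'eef_pos': array([0.19850446, 0.45818131, 0.23037083]), 'tool_rot': array([ 2.03006460e-01,  9.79176777e-01, -1.08251112e-03, -2.12461810e-04]), 'ft_force': array([ 1.36806438, -0.13549884,  0.58386301]), 'ft_torque': array([ 0.01535173, -0.00286178,  0.02914865]), 'grasp_force': 0.0, 'grip_width': 0.08516454988069634}
side {'camera_matrix': [[585.6674, 0.0, 319.7582], [0.0, 585.6674, 242.6635], [0.0, 0.0, 1.0]], 'k1': -0.1817, 'eye': [0.0705, -0.8263, 1.264], 'attitude': [0.3199, -0.0924, -0.2347, 0.9132]}
top {'camera_matrix': [[569.1024, 0.0, 326.3182], [0.0, 569.1024, 241.4079], [0.0, 0.0, 1.0]], 'k1': -0.1389, 'eye': [0.4444, 0.0152, 1.343], 'attitude': [-0.0355, 0.0433, 0.7117, -0.7003]}
wrist {'camera_matrix': [[332.1498, 0.0, 318.1318], [0.0, 332.1498, 238.1474], [0.0, 0.0, 1.0]], 'k1': -0.0585, 'hand_eye': [[0.001, 0.9532, 0.3023, 0.0775], [1.0, -0.0014, 0.0009, -0.0001], [0.0013, 0.3023, -0.9532, -0.1422], [0.0, 0.0, 0.0, 1.0]]}
```

View pics/top0.png

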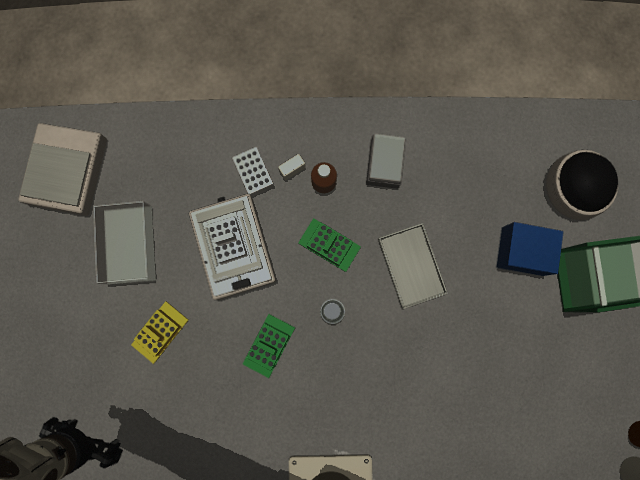

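View pics/side0.png

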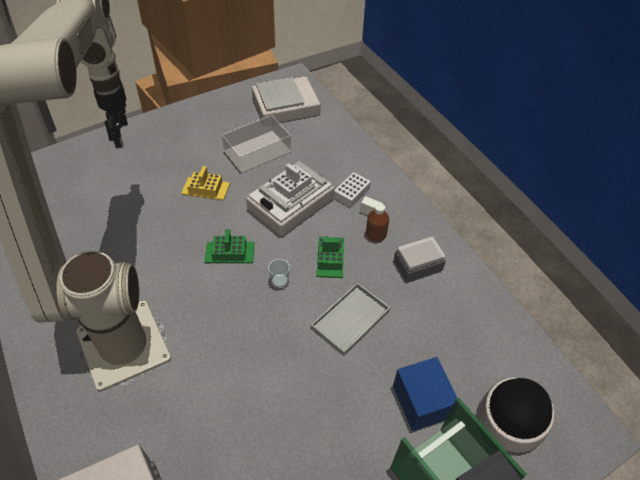

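The top view shows the white shaker at (232,245), with the grey finned block at (226,238) and the black plunger at (240,283), so the spring end faces the robot. The empty metal tray is at (412,265). 

Possible blocks:
- (226,238): grey, finned, in the shaker. This fits the description.
- (330,245) and (270,345): green.
- (160,332): yellow.
- (253,170): grey, no fin, so it's the spare.

I'll confirm with an enlarged crop.

```bash
cat >> h.py <<'E'
def pose(o,c):
    """camera rotation (cam->world) and eye"""
    if 'eye' in c: return R.from_quat(c['attitude']).as_matrix(), np.array(c['eye'])
    T=np.array(c['hand_eye']); W=R.from_quat(o['tool_rot']).as_matrix()
    return W@T[:3,:3], W@T[:3,3]+o['eef_pos']
def rays(o,c,px):
    u=cv2.undistortPoints(np.array(px,float).reshape(-1,1,2),c['camera_matrix'],np.array([c['k1'],0,0,0.]))[:,0]
    M,e=pose(o,c); return e,np.c_[u[:,0],-u[:,1],-np.ones(len(u))]@M.T
def plane(f,px,z):
    o,c=load(f); e,d=rays(o,c,px); return e+d*((z-e[2])/d[:,2])[:,None]
def tri(fs,pxs):
    A=0;b=0;L=[]
    for f,p in zip(fs,pxs):
        e,d=rays(*load(f),[p]); d=d[0]/np.linalg.norm(d[0]); P=np.eye(3)-np.outer(d,d); A=A+P;b=b+P@e; L.append((e,P))
    x=np.linalg.solve(A,b); return x,[float(np.linalg.norm(P@(x-e))) for e,P in L]
def proj(f,pts):
    o,c=load(f); M,e=pose(o,c); q=(np.array(pts)-e)@M; q=q*[1,-1,-1]
    return cv2.projectPoints(q,np.zeros(3),np.zeros(3),c['camera_matrix'],np.array([c['k1'],0,0,0.]))[0][:,0]
E
python3 - <<'E'
from h import *
o,c=load('top0'); W=R.from_quat(o['tool_rot']).as_matrix(); print('tool y',W[:,1])
I=c['color'][:,:,::-1]
a=cv2.resize(I[185:305,180:290],None,fx=5,fy=5,interpolation=cv2.INTER_CUBIC)
cv2.imwrite('pics/crop1.png',a)
print(plane('top0',[(226,236)],.141),plane('top0',[(240,283),(192,210),(250,195),(273,284),(214,298)],.065))
print(plane('top0',[(380,240),(424,224),(445,292),(403,307)],.02))
E
```

```text
tool y [ 0.39749632  0.91760142 -0.00207526]
[[0.59393485 0.21447143 0.141     ]] [[0.4965051  0.19527175 0.065     ]
 [0.66457236 0.30578193 0.065     ]
 [0.69693189 0.17239713 0.065     ]
 [0.49323654 0.12098229 0.065     ]
 [0.46357025 0.2541208  0.065     ]]
[[ 0.59390407 -0.12670385  0.02      ]
 [ 0.63031255 -0.232129    0.02      ]
 [ 0.46921498 -0.27622708  0.02      ]
 [ 0.43648192 -0.17630197  0.02      ]]
```

View pics/crop1.png

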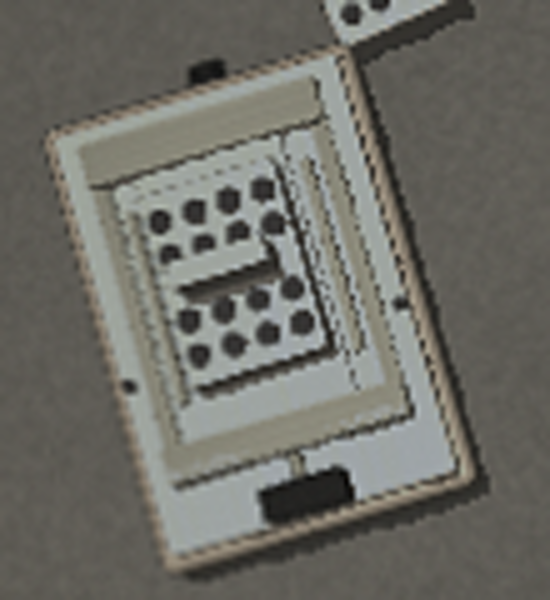

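The crop confirms it: a grey finned block in the keeper frame, with the lip at the top of the picture (world +x, heading about 14°) and the black plunger at the bottom. I'll move the wrist camera above it with tool y along the dock's y. Gripping the fin's 44 mm width lets the block pivot about y, because the tool itself can't tilt.

Emit:
move_arm --moves '[[[0.05,-0.03,0.04,9,100],[0.1,-0.06,0.07,18,100],[0.15,-0.09,0.07,27,100],[0.2,-0.12,0.07,36,100],[0.25,-0.15,0.07,37.7,100]]]'

```text
clock: 0.78
eef_pos: [0.4502, 0.3076, 0.3013]
tool_rot: [-0.125, 0.992, 0.0, 0.0]
ft_force: [0.5, 1.0, 0.2]
grip_width: 0.0849
grasp_force: 0.0
```

Emit:
move_arm --moves '[[[0.05,-0.03,0,0,100],[0.1,-0.06,0,0,100],[0.13,-0.094,0,0,100],[0.13,-0.094,0,0,100],[0.13,-0.094,0,0,100]]]'

```text
clock: 1.4
eef_pos: [0.5784, 0.2148, 0.3007]
tool_rot: [-0.124, 0.992, 0.0, -0.001]
ft_force: [-0.7, 0.1, 0.0]
grip_width: 0.0855
grasp_force: 0.0
```

```bash
python3 - <<'E'
from h import *
o,c=shot('wrist','w1'); print(o['clock'],o['eef_pos'],R.from_quat(o['tool_rot']).as_matrix()[:,1],o['joint_pos'],o['ft_force'])
E
```

```text
1.4 [0.57843566 0.21476232 0.30074695] [-2.46231266e-01  9.69211064e-01  2.79341468e-04] [3.55299018e-01 4.78181555e-01 5.26713338e-01 1.62064446e+00
 4.21668961e-04 1.06508674e-01] [-0.71994302  0.12093057  0.02550499]
```

View pics/w1.png

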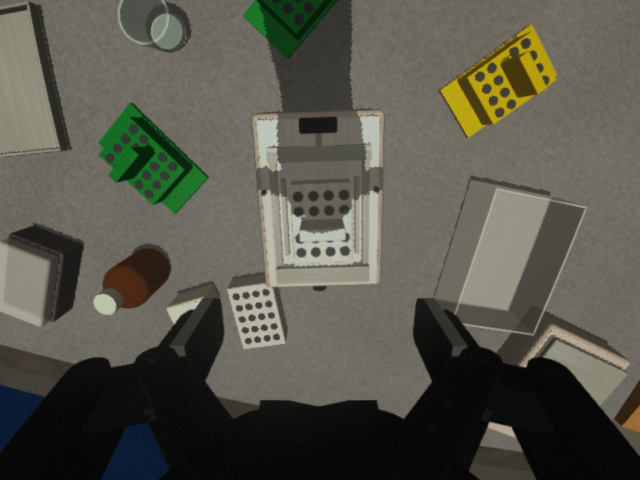

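The wrist view shows the dock nearly aligned with the tool (lip at the bottom) and the fin top as a bright bar near (323,237). I'll enlarge it for exact pixels.

```bash
python3 - <<'E'
from h import *
o,c=load('w1'); I=c['color'][:,:,::-1]
cv2.imwrite('pics/crop2.png',cv2.resize(I[105:295,245:395],None,fx=3.15,fy=3.15,interpolation=cv2.INTER_CUBIC)) 
g=cv2.cvtColor(I,cv2.COLOR_BGR2GRAY)
_,b=cv2.threshold(g[200:262,290:360],200,255,0)
for q in cv2.findContours(b,0,2)[0]:
    if cv2.contourArea(q)>60: print('w',cv2.minAreaRect(q),cv2.boundingRect(q))
print(tri(['w1','top0'],[(323,237),(223.6,237.4)]))
# housing corners z=.065
P=plane('w1',[(254,114),(383,112),(380,284),(263,286)],.065);print(P)
E
```

```text
(array([0.59152134, 0.22101548, 0.14400649]), [0.0020604114038841803, 0.0020604114038841443])
[[0.49997462 0.12313022 0.065     ]
 [0.46363046 0.25726113 0.065     ]
 [0.65794699 0.31470151 0.065     ]
 [0.69688296 0.17338376 0.065     ]]
```

View pics/crop2.png

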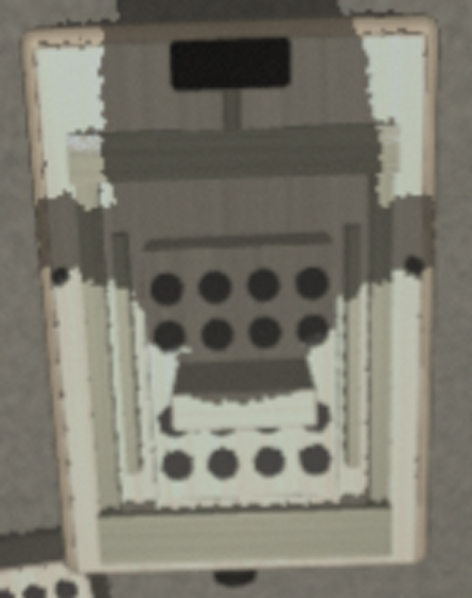

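```bash
python3 - <<'E'
from h import *
f=lambda L:[(245+x/3.15,105+y/3.15) for x,y in L]
a=plane('w1',f([(245.5,411),(172,429),(318,428)]),.141);print('fin',a)
s=plane('w1',f([(238,176)]),.082);l=plane('w1',f([(245,505)]),.077);print(s,l)
u=np.array([np.cos(.268),np.sin(.268),0]); print('stop overhang edge,lip rel fin along x',(s-a[0])@u,(l-a[0])@u)
E
```

```text
fin [[0.59191467 0.22272668 0.141     ]
 [0.60296884 0.20254231 0.141     ]
 [0.59168942 0.24540898 0.141     ]]
[[0.52938896 0.20466948 0.082     ]] [[0.64653948 0.2375834  0.077     ]]
stop overhang edge,lip rel fin along x [-0.0650753] [0.05660895]
```

Fin centre is (0.592, 0.222), top height measured 0.144 against 0.141 expected, and width 44 mm as stated. The lip appears to cover about 9 mm. I'll go down over the fin and close across its width.

Emit:
move_arm --moves '[[[0.0133,0.007,-0.05,0.7,100],[0.0133,0.007,-0.1,0.7,100],[0.0133,0.007,-0.15,0.7,100],[0.0133,0.007,-0.18,0.7,80],[0.0133,0.007,-0.193,0.7,75]]]'

```text
clock: 2.08
eef_pos: [0.5898, 0.2227, 0.1065]
tool_rot: [-0.132, 0.991, -0.0, -0.002]
ft_force: [0.0, -0.4, 0.6]
grip_width: 0.0643
grasp_force: 0.0
```

Emit:
move_arm --moves '[[[0,0,0,0,70]]]'

```text
clock: 2.2
eef_pos: [0.5913, 0.2226, 0.1083]
tool_rot: [-0.131, 0.991, -0.0, -0.0]
ft_force: [-0.3, 0.1, -0.0]
grip_width: 0.0597
grasp_force: 0.0
```

```bash
python3 - <<'E'
from h import *
o,c=shot('wrist','w2'); print(o['clock'],o['eef_pos'],o['grip_width'],o['ft_force'])
cv2.imwrite('pics/w2c.png',cv2.resize(c['color'][150:450,160:480,::-1],None,fx=2,fy=2))
E
```

```text
2.2 [0.59134096 0.22259827 0.10828275] 0.059740039221606554 [-0.27517887  0.06950738 -0.00381753]
```

View pics/w2c.png

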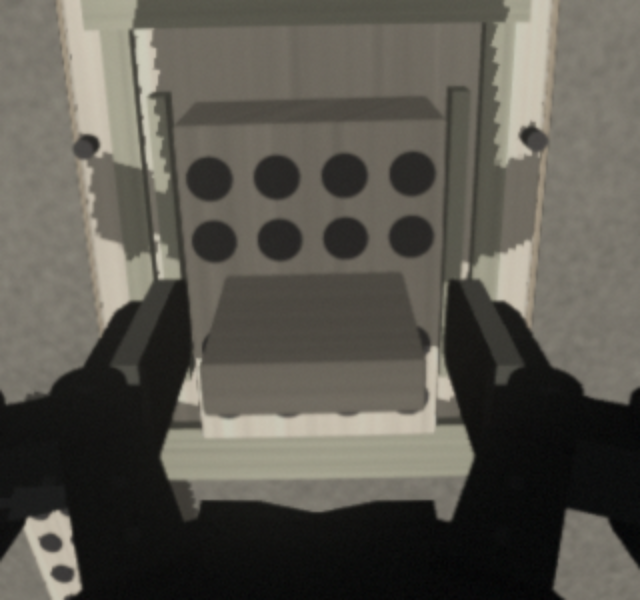

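The fin stands between the pads and centred, with its top at crop (313,387). A quick check of the x alignment.

```bash
python3 - <<'E'
from h import *
f=lambda L:[(160+x/2,150+y/2) for x,y in L]
o,c=load('w2'); W=R.from_quat(o['tool_rot']).as_matrix()
a=plane('w2',f([(313,386),(313,361),(313,411),(203,362),(420,360)]),.141);print(a, (a-o['eef_pos'])@W*1000)
E
```

```text
[[0.59112197 0.22187531 0.141     ]
 [0.58570122 0.22041988 0.141     ]
 [0.5967146  0.22337677 0.141     ]
 [0.59148141 0.20021185 0.141     ]
 [0.58020761 0.2400693  0.141     ]] [[  0.42436309  -0.64212688 -32.71691959]
 [  6.03709801  -0.63884524 -32.7126281 ]
 [ -5.36630517  -0.64562596 -32.72134712]
 [  5.70701258 -21.65470187 -32.71228885]
 [  6.23561167  19.76311404 -32.71305066]]
```

Aligned within 1 mm. Closing.

Emit:
move_arm --moves '[[[0,0,0,0,55],[0,0,0,0,50],[0,0,0,0,40],[0,0,0,0,40],[0,0,0,0,40]]]'

```text
clock: 2.88
eef_pos: [0.5933, 0.2224, 0.1107]
tool_rot: [-0.13, 0.991, 0.001, 0.002]
ft_force: [-0.8, 1.1, 6.2]
grip_width: 0.0428
grasp_force: 61.4
```

Gripped at 42.8 mm with 61 N. I'll unload the downforce, then draw back along dock −x in small steps.

Emit:
move_arm --moves '[[[0,0,0.001,0,40],[0,0,0.002,0,40],[0,0,0.002,0,40]]]'

```text
clock: 3.25
eef_pos: [0.5928, 0.2221, 0.1108]
tool_rot: [-0.13, 0.991, 0.0, 0.001]
ft_force: [1.6, 1.3, 1.7]
grip_width: 0.0428
grasp_force: 61.0
```

Emit:
move_arm --moves '[[[-0.001,-0.0003,0,0,40],[-0.0019,-0.0005,0,0,40],[-0.0029,-0.0008,0,0,40],[-0.0039,-0.001,0,0,40],[-0.0039,-0.001,0,0,40]]]'

```text
clock: 3.88
eef_pos: [0.59, 0.2212, 0.1109]
tool_rot: [-0.13, 0.992, 0.0, 0.002]
ft_force: [5.4, 2.1, 0.9]
grip_width: 0.0431
grasp_force: 61.0
```

Emit:
move_arm --moves '[[[-0.001,-0.0003,0,0,40],[-0.0019,-0.0005,0,0,40],[-0.0029,-0.0008,0,0,40],[-0.0039,-0.001,0,0,40],[-0.0039,-0.001,0,0,40]]]'

```text
clock: 4.5
eef_pos: [0.5863, 0.2201, 0.111]
tool_rot: [-0.13, 0.992, 0.0, 0.002]
ft_force: [6.3, 2.4, 0.1]
grip_width: 0.0428
grasp_force: 61.0
```

Emit:
move_arm --moves '[[[-0.001,-0.0003,0,0,40],[-0.0019,-0.0005,0,0,40],[-0.0019,-0.0005,0,0,40]]]'

```text
clock: 4.88
eef_pos: [0.585, 0.2197, 0.1112]
tool_rot: [-0.13, 0.992, 0.0, 0.003]
ft_force: [6.6, 1.4, 0.1]
grip_width: 0.043
grasp_force: 61.0
```

Emit:
move_arm --moves '[[[-0.001,-0.0003,0,0,40],[-0.0019,-0.0005,0,0,40],[-0.0019,-0.0005,0,0,40]]]'

```text
clock: 5.25
eef_pos: [0.5846, 0.2196, 0.1117]
tool_rot: [-0.13, 0.992, 0.001, 0.004]
ft_force: [10.1, 2.7, -0.1]
grip_width: 0.0427
grasp_force: 61.0
```

Emit:
move_arm --moves '[[[-0.001,-0.0003,0,0,40],[-0.0019,-0.0005,0,0,40],[-0.0019,-0.0005,0,0,40]]]'

```text
clock: 5.62
eef_pos: [0.5841, 0.2194, 0.1122]
tool_rot: [-0.13, 0.992, 0.001, 0.006]
ft_force: [11.6, 2.4, -1.7]
grip_width: 0.0429
grasp_force: 60.9
```

Contact with the stop: the force rose from 6.6 to 12 N and motion halted after about 8.6 mm, consistent with roughly 7 mm of cover. Next I'll tip by moving the pivot up and back on an arc about the heel.

Emit:
move_arm --moves '[[[-0.001,-0.0003,0.001,0,40],[-0.0019,-0.0005,0.002,0,40],[-0.0019,-0.0005,0.003,0,40],[-0.0019,-0.0005,0.003,0,40]]]'

```text
clock: 6.12
eef_pos: [0.5815, 0.2186, 0.1144]
tool_rot: [-0.13, 0.992, 0.0, 0.005]
ft_force: [11.0, 1.9, -3.2]
grip_width: 0.0427
grasp_force: 61.6
```

Emit:
move_arm --moves '[[[-0.001,-0.0003,0.001,0,40],[-0.0019,-0.0005,0.002,0,40],[-0.0029,-0.0008,0.003,0,40],[-0.0029,-0.0008,0.003,0,40]]]'

```text
clock: 6.62
eef_pos: [0.5779, 0.2176, 0.1174]
tool_rot: [-0.13, 0.992, 0.0, 0.004]
ft_force: [9.6, 2.6, -2.0]
grip_width: 0.0431
grasp_force: 61.9
```

Emit:
move_arm --moves '[[[-0.001,-0.0003,0.001,0,40],[-0.0019,-0.0005,0.002,0,40],[-0.0029,-0.0008,0.0028,0,40],[-0.0029,-0.0008,0.0028,0,40]]]'

```text
clock: 7.12
eef_pos: [0.5746, 0.2167, 0.12]
tool_rot: [-0.13, 0.992, 0.0, 0.004]
ft_force: [9.5, 2.5, -1.7]
grip_width: 0.043
grasp_force: 61.8
```

```bash
python3 - <<'E'
from h import *
o,c=shot('wrist','w3'); print(o['clock'],o['eef_pos'],o['grip_width'],o['ft_force'],o['ft_torque'])
o2,c2=shot('side','s3')
a=cv2.resize(c['color'][130:450,160:480,::-1],(400,400)); b=cv2.resize(c2['color'][150:240,240:340,::-1],(400,400),interpolation=2)
cv2.imwrite('pics/w3c.png',np.hstack([a,b]))
E
```

```text
7.125 [0.57462498 0.21670111 0.11995129] 0.043022620294348446 [ 9.4802398   2.50008335 -1.70095755] [ 0.5445867  -2.33940941  0.05427145]
```

View pics/w3c.png

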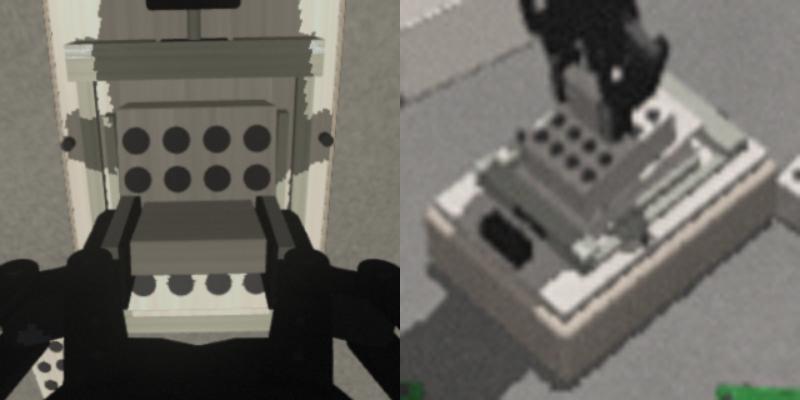

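The block is tipped: the side view shows its lip end raised, and the arc geometry gives about 0.15 rad, so the toe is about 20 mm up with the lip top at 12. I'll ease off and draw out to +x with a slight lift.

Emit:
move_arm --moves '[[[0.0019,0.0005,0.001,0,40],[0.0039,0.001,0.002,0,40],[0.0058,0.0015,0.003,0,40],[0.0077,0.002,0.003,0,40],[0.0097,0.0026,0.003,0,40]]]'

```text
clock: 7.85
eef_pos: [0.5803, 0.2185, 0.1215]
tool_rot: [-0.13, 0.991, -0.0, -0.001]
ft_force: [3.2, 0.5, -6.1]
grip_width: 0.0428
grasp_force: 61.7
```

Emit:
move_arm --moves '[[[0.0019,0.0005,0,0,40],[0.0039,0.001,0.0,0,40],[0.0058,0.0015,0.001,0,40],[0.0077,0.002,0.001,0,40],[0.0077,0.002,0.001,0,40]]]'

```text
clock: 8.48
eef_pos: [0.5881, 0.2208, 0.1231]
tool_rot: [-0.13, 0.991, 0.0, -0.0]
ft_force: [-0.4, 0.3, -4.6]
grip_width: 0.0429
grasp_force: 61.9
```

Emit:
move_arm --moves '[[[0.002,0.0005,0.001,0,40],[0.004,0.001,0.003,0,40],[0.005,0.0013,0.007,0,40],[0.006,0.0016,0.012,0,40],[0.006,0.0016,0.016,0,40]]]'

```text
clock: 9.1
eef_pos: [0.5945, 0.2225, 0.1397]
tool_rot: [-0.13, 0.991, 0.0, 0.0]
ft_force: [0.6, 0.1, -4.1]
grip_width: 0.0429
grasp_force: 61.9
```

Emit:
move_arm --moves '[[[0,0,0.015,0,40],[0,0,0.035,0,40],[0,0,0.06,0,40],[0,0,0.08,0,40],[0,0,0.08,0,40]]]'

```text
clock: 9.72
eef_pos: [0.5957, 0.2229, 0.2223]
tool_rot: [-0.13, 0.991, 0.001, 0.003]
ft_force: [0.6, 1.0, -3.8]
grip_width: 0.043
grasp_force: 62.2
```

```bash
python3 - <<'E'
from h import *
o,c=shot('wrist','w4'); print(o['clock'],o['eef_pos'],o['grip_width'],o['ft_force'],o['ft_torque'])
o2,c2=shot('side','s4'); shot('top','t4')
f=c2['color'][225:375,290:410,::-1]
a=cv2.resize(c['color'][130:450,160:480,::-1],(266,266)); b=cv2.resize(c2['color'][130:240,230:340,::-1],(266,266),interpolation=2); d=cv2.resize(load('t4')[1]['color'][210:320,360:470,::-1],(266,266),interpolation=2)
cv2.imwrite('pics/w4c.png',np.hstack([a,b,d]))
E
```

```text
9.725 [0.5956547  0.22291529 0.22232807] 0.043029867537486985 [ 0.59070784  1.03427081 -3.80906329] [-0.046869    0.02479245  0.03248047]
```

View pics/w4c.png

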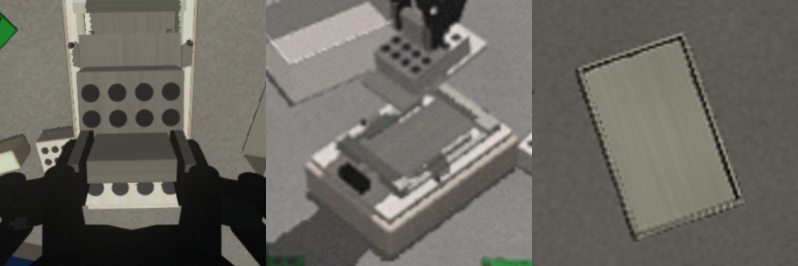

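The block is out, hanging tipped and held clear. The tray is empty, with rim corners at crop (46,70), (152,35), (211,203) and (102,238). I'll measure it from the top and side views.

```bash
python3 - <<'E'
from h import *
k=110/266
T=[(360+x*k,210+y*k) for x,y in [(46,70),(152,35),(211,203),(102,238)]]
S=[]
o,c=load('s4'); hsv=c['color'].astype(int); g=cv2.cvtColor(c['color'],cv2.COLOR_RGB2GRAY)
b=(cv2.GaussianBlur(g,(5,5),0)[275:360,300:400]>128).astype(np.uint8)
q=max(cv2.findContours(b,0,2)[0],key=cv2.contourArea); print(cv2.contourArea(q)); r=cv2.boxPoints(cv2.minAreaRect(q))+[300,275]; print(r)
P=plane('t4',T,.02); print(P); print('sides',np.linalg.norm(P-np.roll(P,-1,0),axis=1))
m=P.mean(0); d=(P[0]+P[1]-P[2]-P[3]); print('centre',m,'heading',np.degrees(np.arctan2(d[1],d[0])))
print('proj in side',proj('s4',P))
for t,s in zip(T,[(354,286),(389,311),(345,351),(312,326)]): print(tri(['t4','s4'],[t,s]))
E
```

```text
8187.0
[[300. 275.]
 [399. 275.]
 [399. 359.]
 [300. 359.]]
[[ 0.59642405 -0.12447149  0.02      ]
 [ 0.62922101 -0.22936111  0.02      ]
 [ 0.46455411 -0.28141929  0.02      ]
 [ 0.43323287 -0.17429697  0.02      ]]
sides [0.10989755 0.17269986 0.11160741 0.17062807]
centre [ 0.53085801 -0.20238722  0.02      ] heading 17.262912211062883
proj in side [[355.88816297 283.450913  ]
 [388.55655232 308.29610494]
 [342.84475456 352.41312646]
 [309.81278839 323.97683804]]
(array([ 0.59491632, -0.12430572,  0.00995601]), [0.002898773872320383, 0.0028987738723201774])
(array([ 0.63075346, -0.23140241,  0.00891163]), [1.8007708751815316e-05, 1.8007708751950032e-05])
(array([ 0.46696721, -0.28160629,  0.02457649]), [0.002746640078279402, 0.0027466400782793754])
(array([ 0.43540281, -0.17655976,  0.0114715 ]), [0.002468763004572477, 0.0024687630045724792])
```

Emit:
move_arm --moves '[[[-0.003,-0.02,0.005,0.5,40],[-0.0085,-0.056,0.005,1,40],[-0.015,-0.1,0.005,1.5,40],[-0.0225,-0.148,0.005,2,40],[-0.03,-0.196,0.005,2.4,40]]]'

```text
clock: 10.5
eef_pos: [0.563, 0.024, 0.2236]
tool_rot: [-0.151, 0.989, -0.0, -0.001]
ft_force: [0.9, 0.1, -5.3]
grip_width: 0.0429
grasp_force: 62.1
```

Emit:
move_arm --moves '[[[-0.0075,-0.048,0,0,40],[-0.0145,-0.096,0,0,40],[-0.0215,-0.144,0,0,40],[-0.028,-0.185,0,0,40],[-0.0325,-0.215,0,0,40]]]'

```text
clock: 11.12
eef_pos: [0.53, -0.1912, 0.2236]
tool_rot: [-0.15, 0.989, -0.0, -0.001]
ft_force: [0.3, -0.3, -4.9]
grip_width: 0.0431
grasp_force: 62.1
```

Emit:
move_arm --moves '[[[-0.0022,-0.0145,-0.02,0,40],[-0.0022,-0.0145,-0.04,0,40],[-0.0022,-0.0145,-0.06,0,40],[-0.0022,-0.0145,-0.065,0,40],[-0.0022,-0.0145,-0.065,0,40]]]'

```text
clock: 11.75
eef_pos: [0.529, -0.2034, 0.159]
tool_rot: [-0.151, 0.989, 0.0, -0.0]
ft_force: [0.1, -0.0, -3.9]
grip_width: 0.0431
grasp_force: 62.1
```

```bash
python3 - <<'E'
from h import *
o,c=shot('wrist','w5'); print(o['clock'],o['eef_pos'],o['grip_width'],o['ft_force'],o['ft_torque'])
o2,c2=shot('side','s5')
P=plane('t4',[(360+x*110/266,210+y*110/266) for x,y in [(46,70),(152,35),(211,203),(102,238)]],.02); print(proj('w5',P))
b=cv2.resize(c2['color'][240:380,290:430,::-1],(360,360),interpolation=2)
cv2.imwrite('pics/w5c.png',np.hstack([cv2.resize(c['color'][:,:,::-1],(440,330)),b[:330]]))
E
```

```text
11.75 [ 0.5289677  -0.20336101  0.15900436] 0.04307635229397667 [ 0.14754281 -0.01968894 -3.91890459] [-0.0081894   0.0162137  -0.04024611]
[[375.51869617 314.24877565]
 [261.2886169  314.1172627 ]
 [250.03872383 124.86908453]
 [387.87117089 127.68425383]]
```

View pics/w5c.png

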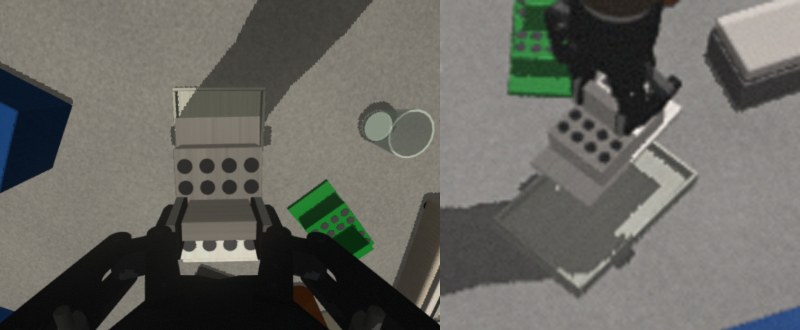

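Tray edge at (173–265, 88) matches the prediction within 2 mm, and the block is aligned over it. Descending.

Emit:
move_arm --moves '[[[0.0,0.0,-0.03,0,40],[0,0,-0.06,0,40],[0,0,-0.08,0,40],[0,0,-0.088,0,40],[0,0,-0.092,0,40]]]'

```text
clock: 12.48
eef_pos: [0.5302, -0.2033, 0.0677]
tool_rot: [-0.151, 0.989, -0.0, 0.001]
ft_force: [0.1, -0.0, -3.8]
grip_width: 0.0428
grasp_force: 62.1
```

Emit:
move_arm --moves '[[[0,0,-0.001,0,40],[0,0,-0.003,0,40],[0,0,-0.005,0,40],[0,0,-0.005,0,40]]]'

```text
clock: 12.98
eef_pos: [0.5295, -0.2031, 0.0621]
tool_rot: [-0.151, 0.989, 0.0, -0.0]
ft_force: [0.2, 0.6, -4.8]
grip_width: 0.0427
grasp_force: 62.1
```

Now levelling: down, with a small +x drift (the reverse arc).

Emit:
move_arm --moves '[[[0,0,-0.001,0,40],[0,0,-0.002,0,40],[0.001,0.0003,-0.003,0,40],[0.002,0.0006,-0.004,0,40],[0.002,0.0006,-0.004,0,40]]]'

```text
clock: 13.6
eef_pos: [0.5316, -0.2024, 0.058]
tool_rot: [-0.151, 0.989, 0.0, -0.0]
ft_force: [0.5, 0.2, -4.3]
grip_width: 0.0431
grasp_force: 62.1
```

Emit:
move_arm --moves '[[[0.001,0.0003,-0.001,0,40],[0.002,0.0006,-0.002,0,40],[0.003,0.0009,-0.003,0,40],[0.003,0.0009,-0.003,0,40]]]'

```text
clock: 14.1
eef_pos: [0.5346, -0.2017, 0.0555]
tool_rot: [-0.151, 0.989, -0.0, 0.0]
ft_force: [-1.7, -0.0, 2.7]
grip_width: 0.0429
grasp_force: 62.9
```

Emit:
move_arm --moves '[[[0.001,0.0003,-0.001,0,40],[0.002,0.0006,-0.002,0,40],[0.003,0.0009,-0.003,0,40],[0.003,0.0009,-0.003,0,40]]]'

```text
clock: 14.6
eef_pos: [0.5383, -0.2007, 0.0524]
tool_rot: [-0.151, 0.989, -0.0, 0.001]
ft_force: [-0.9, 0.4, 3.9]
grip_width: 0.0428
grasp_force: 63.2
```

Emit:
move_arm --moves '[[[0.001,0.0003,-0.001,0,40],[0.002,0.0006,-0.002,0,40],[0.002,0.0006,-0.002,0,40]]]'

```text
clock: 14.98
eef_pos: [0.5404, -0.2001, 0.0504]
tool_rot: [-0.151, 0.989, -0.0, 0.001]
ft_force: [0.7, 0.4, 4.4]
grip_width: 0.0427
grasp_force: 63.4
```

Emit:
move_arm --moves '[[[0,0,-0.001,0,40],[0,0,-0.002,0,40],[0,0,-0.002,0,40]]]'

```text
clock: 15.35
eef_pos: [0.541, -0.2, 0.0498]
tool_rot: [-0.151, 0.988, -0.0, 0.002]
ft_force: [-0.1, 1.7, 11.7]
grip_width: 0.0432
grasp_force: 64.2
```

Emit:
move_arm --moves '[[[0,0,-0.001,0,40],[0,0,-0.002,0,40],[0,0,-0.002,0,40]]]'

```text
clock: 15.72
eef_pos: [0.541, -0.2, 0.0498]
tool_rot: [-0.151, 0.988, -0.0, 0.002]
ft_force: [-4.3, 3.3, 21.6]
grip_width: 0.0429
grasp_force: 65.5
```

The block is flat: z stopped at 0.050, as predicted, and the force rose. I'll unload, open slowly and retreat straight up.

Emit:
move_arm --moves '[[[0,0,0.002,0,40],[0,0,0.004,0,40],[0,0,0.0045,0,40]]]'

```text
clock: 16.1
eef_pos: [0.5404, -0.2001, 0.0504]
tool_rot: [-0.151, 0.989, -0.0, 0.001]
ft_force: [2.6, 0.1, -0.1]
grip_width: 0.0429
grasp_force: 63.0
```

Emit:
move_arm --moves '[[[0,0,0,0,55],[0,0,0,0,65],[0,0,0,0,75],[0,0,0,0,80],[0,0,0,0,80]]]'

```text
clock: 16.73
eef_pos: [0.5395, -0.2001, 0.0506]
tool_rot: [-0.151, 0.989, 0.0, -0.0]
ft_force: [-0.6, -0.1, 0.3]
grip_width: 0.0685
grasp_force: 0.0
```

Emit:
move_arm --moves '[[[0,0,0.01,0,80],[0,0,0.03,0,80],[0,0,0.06,0,80],[0,0,0.11,0,80],[0,0,0.16,0,80]]]'

```text
clock: 17.35
eef_pos: [0.5393, -0.2, 0.2127]
tool_rot: [-0.151, 0.989, -0.0, 0.0]
ft_force: [0.3, -0.1, -0.2]
grip_width: 0.0686
grasp_force: 0.0
```

Emit:
move_arm --moves '[[[-0.05,0,0.03,0,80],[-0.1,0,0.06,0,80],[-0.15,0,0.06,0,80],[-0.15,0,0.06,0,80]]]'

```text
clock: 17.85
eef_pos: [0.3866, -0.1997, 0.2721]
tool_rot: [-0.15, 0.989, -0.0, 0.0]
ft_force: [0.5, -0.7, 0.2]
grip_width: 0.0686
grasp_force: 0.0
```

```bash
python3 - <<'E'
from h import *
o,c=shot('top','t6'); print(o['clock'],o['eef_pos'],o['ft_force'])
o2,c2=shot('side','s6')
b=cv2.resize(c2['color'][240:380,290:430,::-1],(360,360),interpolation=2)
cv2.imwrite('pics/e6.png',np.hstack([cv2.resize(c['color'][200:320,360:480,::-1],(360,360),interpolation=2),b]))
d=cv2.absdiff(load('top0')[1]['color'],c['color']).max(2); n,l,s,_=cv2.connectedComponentsWithStats((d>45).astype(np.uint8))
print([x[:5].tolist() for x in s[1:] if x[4]>25])
E
```

```text
17.85 [ 0.38658007 -0.19970769  0.27210937] [ 0.52759696 -0.70379703  0.24387124]
[[215, 216, 35, 49, 421], [390, 235, 33, 54, 451], [409, 261, 18, 17, 97], [407, 274, 10, 8, 28], [421, 278, 9, 9, 29], [393, 303, 164, 177, 13264], [407, 382, 11, 13, 45], [399, 388, 22, 30, 140], [362, 402, 12, 16, 41], [0, 406, 284, 74, 8610], [386, 407, 13, 15, 53], [398, 416, 8, 11, 31], [359, 419, 10, 8, 34], [389, 419, 9, 16, 43], [338, 425, 69, 55, 1359], [345, 438, 10, 12, 48], [284, 457, 38, 23, 504], [323, 464, 14, 8, 75]]
```

View pics/e6.png

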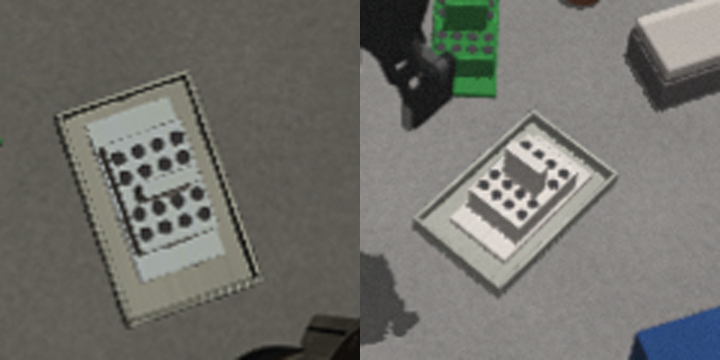

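The block lies flat inside the tray, and the image differences show only the block and the arm changed. Handing in.

```bash
python3 -c "
from workcell import job
print(job.job_done())"
```

```text
the job is handed in; nothing more can be done
None
```

The finned block is flat in the metal tray and the job is handed in: I drew it back to the stop (about 12 N at contact), tipped it clear of the lip and lifted it out, with a brief 22 N peak as it was pressed flat in the tray, and the top view shows nothing else moved.

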